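# Prop a freshly painted sash window open on a block

## Task

The bottom edge of this window's sliding sash is freshly painted and must not stick to the sill. Raise the sash by its handle, stand the wooden prop block upright, foot down and squarely on the sill beneath the sash, then gently lower the sash by the handle until its bottom edge rests on top of the block, and let go. Do not shove the other things on the bench about.

Things in the scene. Friction and masses are not known exactly. Their poses are not given: they have to be found in the camera images.
- window: Timber sash window in its frame, fixed on the bench, 400 mm wide, 565 high. Origin on the bench under the sill's middle, in the sash's plane; x points through it away from the robot, y along the sill, z up. Sill: 56 mm deep (x -28 to +28), 330 long, level, shimmed: its top is anywhere from z 45 to 70, feel for it. Side posts: y 165 to 200 either side, x -30 to +45. Upper glass behind the sash.
- sash (a joint): Height of the sliding sash, m: its bottom edge is at window z = 45 mm + this value; at most 0.23; starts a little open. Stiff: it stays where it is left; about 12 to 18 N lift it, 2 to 6 N push it down. White frame with panes and a middle upright, 326 mm wide, 260 high, 24 thick (window x -12 to +12).
- handle (a point): Middle of the sash's handle (moves with it): an upright steel bar 16 mm thick, 90 long, on the robot's side, its axis 32 mm out from the sash face. Two short posts, 35 mm above and below this point, join it to the sash. This point is 53 mm above the sash's bottom edge. The sash rises close behind it, so take it with the tool tilted.
- prop: Loose prop block of pale hardwood, an upside-down T, 90 mm high, 0.2 kg. Origin: centre of its underside, z up. Foot: 40 mm (x) by 64 mm (y), 24 high. Stem above: 40 mm (x) by 36 mm (y), with a cork face on top. It stands on the bench to one side of the window. The sash will meet it at a value from 0.090 to 0.115, as the sill's height has it.
- tin: Bystander: steel tin with paper label, 74 mm diameter, 100 mm high, origin at the centre of its underside, standing on the bench to the other side of the window.
- tape: Bystander: roll of tape lying flat, 100 mm diameter, 30 mm high, origin at the centre of its underside.
- hammer: Bystander: hammer lying on the bench, about 250 mm long along its x, origin under its middle.
Mind the look-alikes: they are no part of the job. There is more than one size of the prop; the job needs the smallest.

How it is judged (in metres and radians):
On the way, in this order (a step that is already met when the one before it is completed fails the run):
1. the sash is raised above 0.130 (value of joint sash above 0.13 m), for 0.2 s.
2. the prop block stands upright on the sill under the raised sash, released, the sash not yet on it (x of prop in the frame of window between -0.02 and 0.02 m and y of prop in the frame of window between -0.15 and 0.15 m and z of prop in the frame of window between 0.04 and 0.075 m and angle between prop's own z axis and vertical below 0.06 rad and contact force between the fingers and prop below 0.2 N and value of joint sash above 0.12 m), for 0.2 s.
At the end, for the whole second after the job is handed in: Block upright (3.4 deg), foot down on the sill (45 to 70 mm above the bench, 5 mm spare), its centre within 20 mm of the sash plane and 150 mm of the sill's middle; the sash's bottom edge bears on the block (over 0.5 N; sash value 0.085 to 0.119); all at rest (x of prop in the frame of window between -0.02 and 0.02 m and y of prop in the frame of window between -0.15 and 0.15 m and z of prop in the frame of window between 0.04 and 0.075 m and angle between prop's own z axis and vertical below 0.06 rad and value of joint sash between 0.085 and 0.119 m and contact force between sash and prop above 0.5 N and linear speed of prop below 0.01 m/s and velocity of joint sash between -0.005 and 0.005 m/s); the robot touches nothing.
It fails at once if the sash is dropped or slammed (moves down faster than 0.3 m/s) (velocity of joint sash below -0.3 m/s).
It fails at once if the sash is rammed onto the block (more than 60 N) (contact force between sash and prop above 60 N).
It fails at once if the tin is moved more than 30 mm (distance of tin from where it was at the start of the episode above 0.03 m).
It fails at once if the tape is moved more than 30 mm (distance of tape from where it was at the start of the episode above 0.03 m).
It fails at once if the hammer is moved more than 30 mm (distance of hammer from where it was at the start of the episode above 0.03 m).
It also fails if it takes over 72 s, if anything falls off the work surface, if the arm or the gripper's body presses on something with over 40 N, if the wrist force passes 120 N, or if a joint passes its speed limit or range.

## Robot

A 6-joint arm with a two-finger parallel gripper is mounted at the origin on the work surface. World frame = base frame: x ahead of the robot, y to its left, z up, the work surface at z = 0. Lengths are in m, angles in degrees, forces in N, time in s.
With the tool pointing down it reaches from about 0.3 to 1 m from the base axis. Payload 5.1 kg.
Tool frame: the origin (TCP) lies at the very end of the fingers, on their centre line; the grasp point (between the pads) lies bot.grip_point_offset behind it (bot.grip_point_offset is the distance from the TCP to the grasp point, in m); z points along the fingers, y is the line along which they close (so a half turn about z gives the same grasp; the last joint's range is limited). The gripper opens to 95 mm and grips with 3 to 60 N. Pads are 20 mm wide; open, the fingers measure 119 mm over their backs; the gripper's body (75 mm by 180 mm) begins 59 mm behind the grasp point.
Start: joints at [-71.482, 7.093, 94.555, -0, 78.352, -4.733], TCP at [0.257, -0.597, 0.215] pointing down, gripper open.
Joint ranges: [-149.61, 149.61], [-58.7, 133.49], [1.44, 155.28], [-77.14, 257.14], [18.33, 153.61], [-166.67, 166.67]. Speed limits (degrees/s): [147.25, 147.25, 180, 180, 180, 180].

## Interface

Orientations are given as a 3x3 rotation matrix whose columns are the frame's x, y, z axes.
In Python, from bench import bot gives the robot as it stands.
- The arm moves only by the tool drive_tool, never from a script. Its argument "commands" is a list of rows, each a list of 3 entries, a list of its own where there are three numbers: the shift along the tool's x, y, z in cm, then the turn, a rotation vector about the tool's x, y, z in degrees, then the opening, from -1 (shut) to 1 (fully open). In form: [[[x, y, z], [ax, ay, az], claw], ...]. A call has 1 to 12 rows; each row is the pose to reach, as a shift and turn from the pose commanded when the call began, along the tool's axes at that moment; what a row does not reach only later rows make up. A row lasts 1/12 s, in which the tool goes at most 41.7 mm and 7.16 degrees, less where a joint would pass 70% of its speed; a pose out of reach is approached as far as the arm can. A call with a gripper value outside its range is refused whole. The fingers move at their own pace and stop on an object; "newtons" is the grip in N (left out, the last holds). Time passes only in rows, so rows that repeat a pose let the fingers close. It gives the time, the measured TCP pose, the force, the opening and the grip force at its end, in the units of the state.
- bot.state(): the state, without advancing time (a new reading comes with each control period).
- bot.snapshot(name): name is "scene" or "side" or "wrist"; returns a dict with "img" (420x560x3 uint8, red, green, blue), "camera_matrix" (3x3 intrinsics, pixels), "world_to_cam" (4x4, takes a point from world to camera coordinates). Camera axes: x right, y down, z forward; pixel columns grow to the right and rows downward; lengths in m; the calibration is good to about 2 mm. A picture is of the moment at which its call begins. There is no depth.
- bot.hand_in(): hands the job in; it is judged then, once.
The state is a dict: "time": time; "q": joint angles; "qvel": joint speeds; "joint_torque": joint torques, N m; "ee_pos": TCP position; "tool_rot": TCP orientation; "wrist_force": force on the tool from outside, world axes, zero at the start; "ft_torque": the same for the moment, N m; "opening": opening from 0.0 (shut) to 1.0 (fully open); "gripper_force": force on a finger pad.
Only numpy, scipy, OpenCV 4.12 (cv2) and the standard library are available. Lean on these libraries where they do the work, as an engineer would, in place of code of your own. Each camera call takes 0.05 s, during which the arm holds its last target. There are 200 camera calls.

## Working session

There is one attempt and no reset: what is moved stays moved. The work goes in short steps, Python scripts to look and compute and a tool call to move; the robot and the scene stay as the last step left them, time stands still between calls to the robot, and variables do not carry over. Pictures are saved under pics/ and viewed, at most 11 in all, crops included, and the job is handed in when it is done.

Besides the shell and the picture viewer there is one more tool, called after "Call:" in YAML: its name, and indented under it one key for each argument. drive_tool: Moves the arm, as the interface text tells. Its arguments: {"type":"object","properties":{"commands":{"type":"array","items":{"type":"array"}},"newtons":{"type":"number"}},"required":["commands"]}

```bash
mkdir -p pics; ls; python3 - <<'E'
from bench import bot
import cv2,numpy as np
s=bot.state();print(s['time'],s['ee_pos'],np.round(s['tool_rot'],3).tolist(),bot.grip_point_offset,s['opening'])
for n in("scene","side","wrist"):
    d=bot.snapshot(n);cv2.imwrite(f"pics/{n}0.png",d["img"][:,:,::-1]);np.savez(f"{n}0.npz",**d)
    print(n,d["camera_matrix"].round(1).tolist(),np.round(d["world_to_cam"],3).tolist())
E
```

```text
pics
0.0 [ 0.25635408 -0.59661706  0.21339472] [[0.919, 0.395, -0.001], [0.395, -0.919, 0.002], [0.0, -0.002, -1.0]] 0.0188 0.9977338482415414
scene [[537.5, 0.0, 283.5], [0.0, 537.5, 210.1], [0.0, 0.0, 1.0]] [[0.528, 0.849, -0.008, -0.231], [0.716, -0.45, -0.533, -0.365], [-0.456, 0.276, -0.846, 1.805], [0.0, 0.0, 0.0, 1.0]]
side [[516.3, 0.0, 284.8], [0.0, 516.3, 207.9], [0.0, 0.0, 1.0]] [[-0.39, -0.921, -0.007, 0.185], [-0.872, 0.372, -0.317, 0.506], [0.294, -0.117, -0.948, 1.202], [0.0, 0.0, 0.0, 1.0]]
wrist [[326.1, 0.0, 274.6], [0.0, 326.1, 211.2], [0.0, 0.0, 1.0]] [[0.395, -0.919, -0.001, -0.65], [-0.887, -0.382, 0.258, -0.029], [-0.238, -0.101, -0.966, 0.392], [0.0, 0.0, 0.0, 1.0]]
```

View pics/scene0.png

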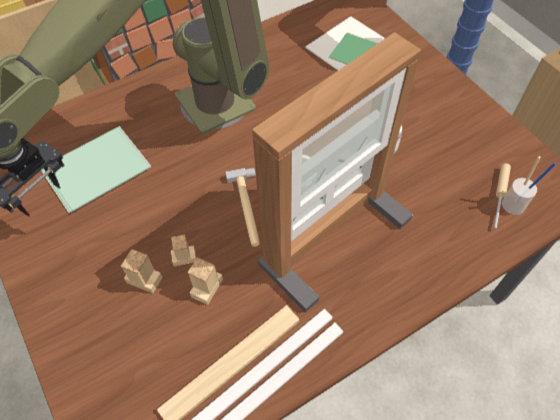

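View pics/side0.png

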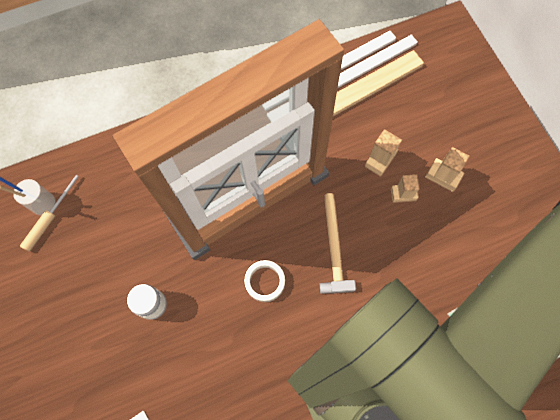

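The scene view looks from behind the window, and the smallest block is at about (182,250). The side view looks from the robot's side: small block at (405,188), handle at (258,192), hammer at (333,240), tape at (265,281), tin at (146,302).

```bash
cat > h.py <<'E'
import numpy as np,cv2
from bench import bot
def load(n): return dict(np.load(n+".npz"))
def ray(d,p):
    T=d["world_to_cam"];R=T[:3,:3];c=-R.T@T[:3,3]
    return c,R.T@np.linalg.solve(d["camera_matrix"],[p[0],p[1],1.])
def onz(d,p,z):
    c,v=ray(d,p);return c+v*(z-c[2])/v[2]
def tri(d1,p1,d2,p2):
    (a,u),(b,w)=ray(d1,p1),ray(d2,p2)
    s=np.linalg.lstsq(np.c_[u,-w],b-a,rcond=None)[0];A,B=a+u*s[0],b+w*s[1]
    return (A+B)/2,np.linalg.norm(A-B)
def proj(d,P):
    q=d["world_to_cam"]@np.r_[P,1];q=d["camera_matrix"]@q[:3];return q[:2]/q[2]
E
python3 - <<'E'
from h import *
S=load("side0");C=load("scene0")
for z,L in((.565,[(118,135),(320,22),(342,48),(137,165)]),):
    for p in L: print("side",p,onz(S,p,z).round(3))
for p in [(258,135),(397,38),(419,48),(278,152)]: print("scene",p,onz(C,p,.565).round(3))
print("prop side/scene",onz(S,(405,188),.045).round(3),onz(C,(182,250),.045).round(3))
for n,p,z in(("tape",(265,281),.015),("tin",(146,302),.09),("hamhead",(338,288),.015),("hamtail",(330,197),.015)):print(n,onz(S,p,z).round(3))
def crop(n,x0,y0,x1,y1,k,):
    return cv2.resize(load(n)["img"][y0:y1,x0:x1,::-1],None,fx=k,fy=k,interpolation=cv2.INTER_CUBIC)
a=crop("side0",110,15,350,265,2.4)[:600];cv2.imwrite("pics/c1.png",a)
b=crop("side0",360,125,470,215,3.6);c=crop("scene0",115,225,225,315,3.6)
cv2.imwrite("pics/c2.png",np.hstack([b,c]))
E
```

```text
side (118, 135) [0.603 0.227 0.565]
side (320, 22) [ 0.672 -0.154  0.565]
side (342, 48) [ 0.61  -0.166  0.565]
side (137, 165) [0.542 0.215 0.565]
scene (258, 135) [ 0.63  -0.17   0.565]
scene (397, 38) [0.558 0.212 0.565]
scene (419, 48) [0.606 0.231 0.565]
scene (278, 152) [ 0.683 -0.16   0.565]
prop side/scene [ 0.477 -0.34   0.045] [ 0.476 -0.347  0.045]
tape [0.4   0.085 0.015]
tin [0.449 0.362 0.09 ]
hamhead [ 0.313 -0.076  0.015]
hamtail [ 0.54  -0.158  0.015]
```

View pics/c1.png

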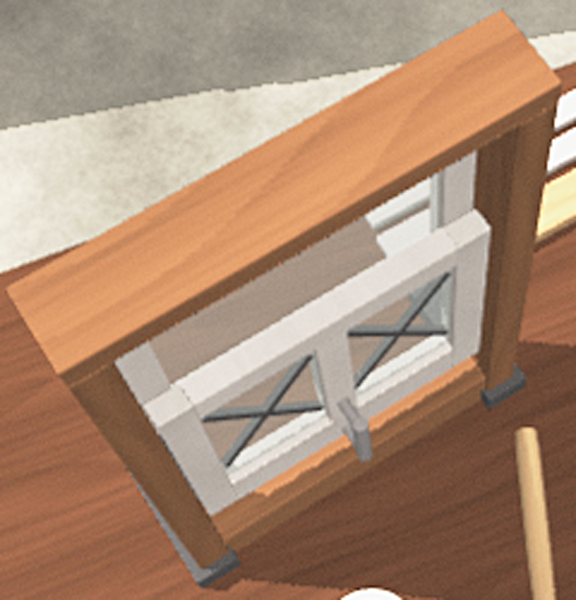

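View pics/c2.png

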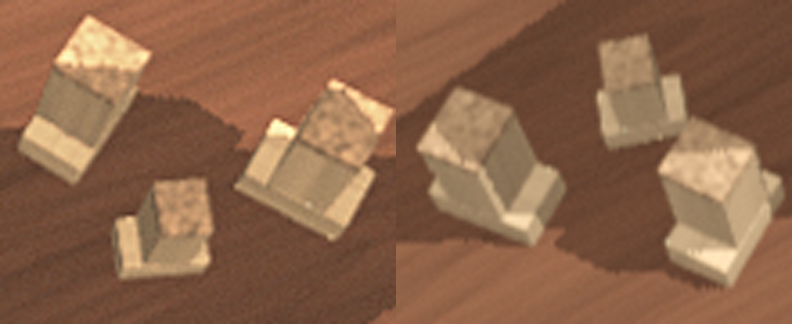

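The crops show the top beam's corners and the sash slightly open, with the handle bar running from c1 (345,405) to (365,455). The small block is at c2-left (160,230) and c2-right (640,90).

```bash
python3 - <<'E'
from h import *
S=load("side0");C=load("scene0")
# window top corners: L-back,R-back,R-front,L-front
P=[onz(S,(110+a/2.4,15+b/2.4),.565) for a,b in((10,292),(503,10),(560,82),(65,378))]
for p in P:print(p.round(3))
lb,rb,rf,lf=P
y=(lb-rb)+(lf-rf);yaw=np.degrees(np.arctan2(-y[0],y[1]));print("len",np.linalg.norm(lb-rb),np.linalg.norm(lf-rf),"depth",np.linalg.norm(lb-lf),np.linalg.norm(rb-rf),"yaw",yaw)
m=(lf+rf)/2; print("front mid",m, "handle px top/bot")
q=[onz(C,p,.565) for p in((258,135),(397,38),(419,48),(278,152))]; y2=(q[1]-q[0]);print(np.degrees(np.arctan2(-y2[0],y2[1])),np.linalg.norm(y2),(q[0]+q[1])/2,np.linalg.norm(q[3]-q[0]))
ts=[(403.3,175),(417.5,174.4),(419.2,190),(404.4,190.8)];tc=[(171.1,236.7),(185.3,235),(189.4,249.4),(174.7,251.4)]
for z in(.09,):
    a=np.array([onz(S,p,z) for p in ts]);b=np.array([onz(C,p,z) for p in tc]);print(a.round(3),b.round(3),a.mean(0),b.mean(0))
print("tri top",tri(S,np.mean(ts,0),C,np.mean(tc,0)))
for d,p in((S,(393.3,202.2)),(S,(417.8,200)),(C,(173.9,265.8)),(C,(196.1,261.1))):print("foot",onz(d,p,0).round(3))
E
```

```text
[0.603 0.234 0.565]
[ 0.678 -0.156  0.565]
[ 0.607 -0.167  0.565]
[0.53  0.219 0.565]
len 0.3964598293733416 0.3940338640824908 depth 0.07414124987611949 0.07169272740072853 yaw 11.116153029879152
front mid [0.5687539  0.02571591 0.565     ] handle px top/bot
10.710934878356307 0.38836192592183294 [0.59369206 0.02074836 0.565     ] 0.05465570914055853
[[ 0.499 -0.336  0.09 ]
 [ 0.486 -0.37   0.09 ]
 [ 0.447 -0.354  0.09 ]
 [ 0.46  -0.319  0.09 ]] [[ 0.45  -0.358  0.09 ]
 [ 0.466 -0.324  0.09 ]
 [ 0.51  -0.334  0.09 ]
 [ 0.495 -0.369  0.09 ]] [ 0.47287493 -0.34466939  0.09      ] [ 0.48033842 -0.3463762   0.09      ]
tri top (array([ 0.47527602, -0.34660508,  0.08219862]), np.float64(0.0022228821766850666))
foot [ 0.465 -0.31   0.   ]
foot [ 0.445 -0.373  0.   ]
foot [ 0.483 -0.384  0.   ]
foot [ 0.502 -0.325  0.   ]
```

```bash
python3 - <<'E'
from h import *
S=load("side0");C=load("scene0")
i=C["img"][30:300,230:430,::-1];cv2.imwrite("pics/c3.png",cv2.resize(i,None,fx=2.2,fy=2.2,interpolation=cv2.INTER_CUBIC))
a=np.radians(11.1);R=np.array([[np.cos(a),-np.sin(a)],[np.sin(a),np.cos(a)]])
o=np.array([.598,.0315])
for p in((345,403),(357,400),(365,457),(354,428)):
    c,v=ray(S,(110+p[0]/2.4,15+p[1]/2.4))
    n=R[:,0];s=(n@o-.044-n@c[:2])/(n@v[:2]);X=c+v*s;print(p,X.round(3),(R.T@(X[:2]-o)).round(3))
# sill/foot checks: project model points
for w in((-.03,.165,0),(-.03,.2,0),(-.03,-.165,0),(-.03,-.2,0),(-.012,.163,.305),(-.012,-.163,.305)):
    X=np.r_[o+R@w[:2],w[2]];print(w,"side crop",((proj(S,X)-[110,15])*2.4).round(),"scene crop",((proj(C,X)-[230,30])*2.2).round())
for w in((-.03,.2),(-.03,-.2),(.045,.2),(.045,-.2)):
    X=np.r_[o+R@w,.565];print(w,"side crop",((proj(S,X)-[110,15])*2.4).round(),"scene crop",((proj(C,X)-[230,30])*2.2).round())
E
```

```text
(345, 403) [0.552 0.036 0.283] [-0.044  0.013]
(357, 400) [0.555 0.024 0.273] [-0.044  0.001]
(365, 457) [0.555 0.025 0.117] [-0.044  0.002]
(354, 428) [0.553 0.031 0.212] [-0.044  0.008]
(-0.03, 0.165, 0) side crop [237. 562.] scene crop [273. 348.]
(-0.03, 0.2, 0) side crop [209. 580.] scene crop [291. 334.]
(-0.03, -0.165, 0) side crop [487. 402.] scene crop [ 94. 496.]
(-0.03, -0.2, 0) side crop [512. 386.] scene crop [ 74. 513.]
(-0.012, 0.163, 0.305) side crop [175. 457.] scene crop [311. 207.]
(-0.012, -0.163, 0.305) side crop [489. 264.] scene crop [100. 371.]
(-0.03, 0.2) side crop [ 60. 380.] scene crop [358.  -2.]
(-0.03, -0.2) side crop [564.  81.] scene crop [ 48. 214.]
(0.045, 0.2) side crop [  5. 293.] scene crop [419.  36.]
(0.045, -0.2) side crop [502.   7.] scene crop [107. 264.]
```

View pics/c3.png

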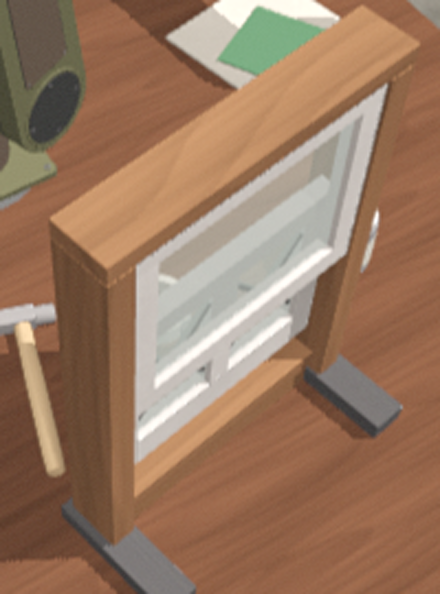

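The back-view crop shows the beam corners about 8 crop pixels lower than predicted, so I'll shift the window origin a few mm, to about (0.601,0.030) with yaw 11°. Next I compute the approach to the handle.

```bash
cat >> h.py <<'E'
from scipy.spatial.transform import Rotation as Ro
def tool(yaw,tilt):  # heading yaw, tilt from straight down toward heading (deg)
    a,t=np.radians([yaw,tilt]);h=np.array([np.cos(a),np.sin(a),0]);k=np.array([0,0,1.])
    z=np.sin(t)*h-np.cos(t)*k;x=np.cos(t)*h+np.sin(t)*k
    return np.c_[x,np.cross(z,x),z]
def go(P,R,grip=False):
    s=bot.state();r0=np.array(s['tool_rot']);P=np.array(P)+(bot.grip_point_offset*R[:,2] if grip else 0)
    print("shift cm",(r0.T@(P-s['ee_pos'])*100).round(2).tolist(),"turn",Ro.from_matrix(r0.T@R).as_rotvec(degrees=True).round(2).tolist())
def st():
    s=bot.state();print(round(s['time'],2),np.round(s['ee_pos'],4),"z",np.round(np.array(s['tool_rot'])[:,2],3),"F",np.round(s['wrist_force'],1),"op",round(s['opening'],3),"gf",round(float(np.max(s['gripper_force'])),1),"q",np.round(s['q'],1).tolist())
E
python3 - <<'E'
from h import *
R=tool(11,45);G=np.array([.557,.0215,.16]);go(G-.12*R[:,2],R,True)
E
```

```text
shift cm [45.03, -46.46, -1.71] turn [-4.9, 44.83, 11.58]
```

Call:
drive_tool:
  commands:
    - [[4,-4,-4],[0,0,0],1]
    - [[45,-46.5,-6],[-4.9,44.8,11.6],1]
    - [[45,-46.5,-6],[-4.9,44.8,11.6],1]
    - [[45,-46.5,-6],[-4.9,44.8,11.6],1]
    - [[45,-46.5,-6],[-4.9,44.8,11.6],1]
    - [[45,-46.5,-6],[-4.9,44.8,11.6],1]
    - [[45,-46.5,-6],[-4.9,44.8,11.6],1]
    - [[45,-46.5,-6],[-4.9,44.8,11.6],1]
    - [[45,-46.5,-6],[-4.9,44.8,11.6],1]
    - [[45,-46.5,-4],[-4.9,44.8,11.6],1]
    - [[45,-46.5,-2],[-4.9,44.8,11.6],1]
    - [[45,-46.5,-1.7],[-4.9,44.8,11.6],1]

```text
time: 1.15
ee_pos: [0.4312, -0.137, 0.2492]
tool_rot: [[0.693, 0.188, 0.696], [0.135, -0.982, 0.131], [0.708, 0.003, -0.706]]
wrist_force: [0.1, 0.5, 0.3]
opening: 0.999
gripper_force: 0.0
```

```bash
python3 - <<'E'
from h import *
st();R=tool(11,45);G=np.array([.557,.0215,.16]);go(G-.12*R[:,2],R,True)
E
```

```text
1.15 [ 0.4312 -0.137   0.2492] z [ 0.696  0.131 -0.706] F [0.1 0.5 0.3] op 0.999 gf 0.0 q [-48.3, -46.2, 139.8, 41.6, 65.9, 20.2]
shift cm [4.55, -13.18, 7.01] turn [0.23, -0.06, -0.01]
```

Call:
drive_tool:
  commands:
    - [[4.5,-13.2,7],[0,0,0],1]
    - [[4.5,-13.2,7],[0,0,0],1]
    - [[4.5,-13.2,7],[0,0,0],1]
    - [[4.5,-13.2,7],[0,0,0],1]
    - [[4.5,-13.2,7],[0,0,0],1]
    - [[4.5,-13.2,7],[0,0,0],1]
    - [[4.5,-13.2,7],[0,0,0],1]
    - [[4.5,-13.2,7],[0,0,0],1]

```text
time: 1.82
ee_pos: [0.4859, 0.0055, 0.2312]
tool_rot: [[0.695, 0.188, 0.695], [0.134, -0.982, 0.132], [0.707, 0.002, -0.707]]
wrist_force: [0.4, -0.3, 0.8]
opening: 1.002
gripper_force: 0.0
```

```bash
python3 - <<'E'
from h import *
st();R=tool(11,45);G=np.array([.557,.0215,.16]);go(G,R,True)
d=bot.snapshot("wrist");np.savez("wrist1.npz",**d)
i=d["img"][:,:,::-1].copy()
for w in((0,0,.045),(0,0,-.045),(0,0,0)):print(proj(d,G+w).round())
cv2.imwrite("pics/w1.png",i)
E
```

```text
1.82 [0.4859 0.0055 0.2312] z [ 0.695  0.132 -0.707] F [ 0.4 -0.3  0.8] op 1.002 gf 0.0 q [-17.5, -46.3, 141.5, 27.3, 46.8, 49.6]
shift cm [0.12, -0.26, 12.07] turn [0.2, 0.02, -0.06]
[270. 181.]
[271. 234.]
[270. 211.]
```

View pics/w1.png

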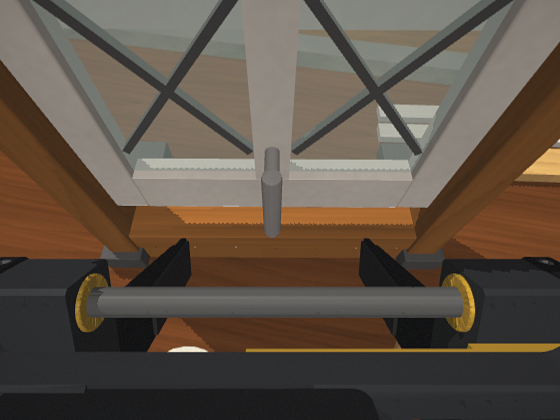

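The wrist view shows the handle bar upright and centred, with its top near (272,172) and bottom near (271,235). Both match the prediction.

Call:
drive_tool:
  commands:
    - [[0.1,-0.2,3],[0,0,0],1]
    - [[0.1,-0.2,6],[0,0,0],1]
    - [[0.1,-0.2,9],[0,0,0],1]
    - [[0.1,-0.2,11],[0,0,0],1]
    - [[0.1,-0.2,12],[0,0,0],1]
    - [[0.1,-0.2,12],[0,0,0],1]
    - [[0.1,-0.2,12],[0,0,0],-1]
    - [[0.1,-0.2,12],[0,0,0],-1]
    - [[0.1,-0.2,12],[0,0,0],-1]
    - [[0.1,-0.2,12],[0,0,0],-1]
    - [[0.1,-0.2,12],[0,0,0],-1]
    - [[0.1,-0.2,12],[0,0,0],-1]
  newtons: 45

```text
time: 2.87
ee_pos: [0.5696, 0.025, 0.1478]
tool_rot: [[0.693, 0.19, 0.695], [0.136, -0.982, 0.133], [0.708, 0.002, -0.706]]
wrist_force: [-0.4, -0.1, -0.4]
opening: 0.641
gripper_force: 0.0
```

```bash
python3 - <<'E'
from h import *
st()
E
```

```text
2.87 [0.5696 0.025  0.1478] z [ 0.695  0.133 -0.706] F [-0.4 -0.1 -0.4] op 0.641 gf 0.0 q [-10.6, -23.8, 137.3, 33.8, 27.7, 43.7]
```

Call:
drive_tool:
  commands:
    - [[0,0,0],[0,0,0],-1]
    - [[0,0,0],[0,0,0],-1]
    - [[0,0,0],[0,0,0],-1]
    - [[0,0,0],[0,0,0],-1]
    - [[0,0,0],[0,0,0],-1]
    - [[0,0,0],[0,0,0],-1]
    - [[0,0,0],[0,0,0],-1]
    - [[0,0,0],[0,0,0],-1]
    - [[0,0,0],[0,0,0],-1]
    - [[0,0,0],[0,0,0],-1]

```text
time: 3.7
ee_pos: [0.5698, 0.024, 0.1469]
tool_rot: [[0.694, 0.189, 0.695], [0.136, -0.982, 0.131], [0.707, 0.003, -0.707]]
wrist_force: [0.6, -5.8, -2.2]
opening: 0.158
gripper_force: 45.0
```

Call:
drive_tool:
  commands:
    - [[0.35,0,-0.35],[0,0,0],-1]
    - [[0.7,0,-0.7],[0,0,0],-1]
    - [[1.4,0,-1.4],[0,0,0],-1]
    - [[2.1,0,-2.1],[0,0,0],-1]
    - [[2.8,0,-2.8],[0,0,0],-1]
    - [[3.5,0,-3.5],[0,0,0],-1]
    - [[4.2,0,-4.2],[0,0,0],-1]
    - [[4.9,0,-4.9],[0,0,0],-1]
    - [[5.6,0,-5.6],[0,0,0],-1]
    - [[6.3,0,-6.3],[0,0,0],-1]
    - [[7,0,-7],[0,0,0],-1]
    - [[7,0,-7],[0,0,0],-1]
  newtons: 60

```text
time: 4.7
ee_pos: [0.5698, 0.024, 0.2449]
tool_rot: [[0.695, 0.188, 0.694], [0.136, -0.982, 0.131], [0.706, 0.003, -0.708]]
wrist_force: [4.7, -5.3, -5.4]
opening: 0.157
gripper_force: 60.0
```

```bash
python3 - <<'E'
from h import *
st()
E
```

```text
4.7 [0.5698 0.024  0.2449] z [ 0.694  0.131 -0.708] F [ 4.7 -5.3 -5.4] op 0.157 gf 60.0 q [-10.6, -30.5, 131.8, 24.3, 38.4, 54.8]
```

Up 98 mm. I'll lift another 5 cm.

Call:
drive_tool:
  commands:
    - [[0.7,0,-0.7],[0,0,0],-1]
    - [[1.4,0,-1.4],[0,0,0],-1]
    - [[2.1,0,-2.1],[0,0,0],-1]
    - [[2.8,0,-2.8],[0,0,0],-1]
    - [[3.2,0,-3.2],[0,0,0],-1]
    - [[3.55,0,-3.55],[0,0,0],-1]
    - [[3.55,0,-3.55],[0,0,0],-1]

```text
time: 5.28
ee_pos: [0.5697, 0.024, 0.2929]
tool_rot: [[0.696, 0.188, 0.693], [0.135, -0.982, 0.13], [0.705, 0.003, -0.709]]
wrist_force: [14.1, -5.1, -10.7]
opening: 0.157
gripper_force: 60.0
```

Call:
drive_tool:
  commands:
    - [[0,0,0],[0,0,0],1]
    - [[0,0,0],[0,0,0],1]
    - [[0,0,0],[0,0,0],1]
    - [[0,0,0],[0,0,0],1]
    - [[0,0,0],[0,0,0],1]
    - [[0,0,0],[0,0,0],1]
    - [[0,0,0],[0,0,0],1]
    - [[0,0,0],[0,0,0],1]
    - [[0,0,-2],[0,0,0],1]
    - [[0,0,-5],[0,0,0],1]
    - [[0,0,-8],[0,0,0],1]
    - [[0,0,-10],[0,0,0],1]

```text
time: 6.28
ee_pos: [0.4992, 0.012, 0.3696]
tool_rot: [[0.692, 0.191, 0.696], [0.136, -0.982, 0.133], [0.709, 0.003, -0.705]]
wrist_force: [0.6, -0.8, 0.4]
opening: 0.941
gripper_force: 0.0
```

```bash
python3 - <<'E'
from h import *
st()
R=tool(-18,45);G=np.array([.476,-.346,.058]);go(G-.12*R[:,2],R,True)
d=bot.snapshot("side");np.savez("side1.npz",**d);e=bot.snapshot("scene");np.savez("scene1.npz",**e)
cv2.imwrite("pics/s1.png",cv2.resize(np.hstack([d["img"][15:265,110:470],e["img"][30:315,110:430][:250]])[:,:,::-1],None,fx=1.17,fy=1.17))
E
```

```text
6.28 [0.4992 0.012  0.3696] z [ 0.696  0.133 -0.705] F [ 0.6 -0.8  0.4] op 0.941 gf 0.0 q [-15.6, -45.3, 128.1, 22.0, 57.2, 58.1]
shift cm [-27.91, 31.17, 6.1] turn [-20.41, -0.17, 20.59]
```

View pics/s1.png

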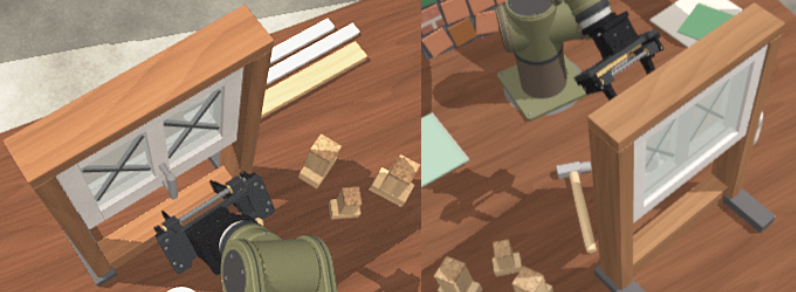

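The sash is raised and clear (left view, bottom edge near (100,220) to (240,165)). Before grasping I check the clearances to the other blocks.

```bash
python3 - <<'E'
from h import *
S=load("side0");C=load("scene0")
f=lambda p:(360+p[0]/3.6,125+p[1]/3.6)
a=np.radians(-18);u=np.array([np.cos(a),np.sin(a)]);v=np.array([-u[1],u[0]])
g=lambda p:(115+(p[0]-396)/3.6,225+p[1]/3.6)
for n,p,q in(("A",(105,56),(467,125)),("B",(346,120),(710,158))):
    X,e=tri(S,f(p),C,g(q))
    r=X[:2]-[.476,-.346];print(n,X.round(3),round(e,4),"along heading",round(r@u,3),"lateral(+left)",round(r@v,3))
for n,p,q in(("A",(105,56),(710,158)),("B",(346,120),(467,125))):
    X,e=tri(S,f(p),C,g(q))
    r=X[:2]-[.476,-.346];print(n,X.round(3),round(e,4),"along",round(r@u,3),"lat",round(r@v,3))
E
```

```text
A [ 0.548 -0.395  0.167] 0.1594 along heading 0.084 lateral(+left) -0.025
B [ 0.527 -0.397  0.109] 0.1694 along heading 0.065 lateral(+left) -0.032
A [ 0.59  -0.335  0.115] 0.0028 along 0.105 lat 0.045
B [ 0.479 -0.467  0.118] 0.001 along 0.04 lat -0.114
```

Call:
drive_tool:
  commands:
    - [[-4,3,-1],[0,0,0],1]
    - [[-28,31,6],[-20.4,-0.2,20.6],0.7]
    - [[-28,31,6],[-20.4,-0.2,20.6],0.7]
    - [[-28,31,6],[-20.4,-0.2,20.6],0.7]
    - [[-28,31,6],[-20.4,-0.2,20.6],0.7]
    - [[-28,31,6],[-20.4,-0.2,20.6],0.7]
    - [[-28,31,6],[-20.4,-0.2,20.6],0.7]
    - [[-28,31,6],[-20.4,-0.2,20.6],0.7]
    - [[-28,31,6],[-20.4,-0.2,20.6],0.7]
    - [[-28,31,6],[-20.4,-0.2,20.6],0.7]
    - [[-28,31,6],[-20.4,-0.2,20.6],0.7]
    - [[-28,31,6],[-20.4,-0.2,20.6],0.7]

```text
time: 7.38
ee_pos: [0.4043, -0.3227, 0.1215]
tool_rot: [[0.677, -0.314, 0.665], [-0.228, -0.95, -0.215], [0.699, -0.006, -0.715]]
wrist_force: [-0.5, -0.1, -0.7]
opening: 0.853
gripper_force: 0.0
```

```bash
python3 - <<'E'
from h import *
st()
R=tool(-18,45);G=np.array([.476,-.346,.058]);go(G-.12*R[:,2],R,True)
d=bot.snapshot("wrist");np.savez("wrist2.npz",**d)
cv2.imwrite("pics/w2.png",d["img"][:,:,::-1])
print(d["world_to_cam"])
a=np.radians(-18);u=np.array([np.cos(a),np.sin(a),0]);v=np.array([-u[1],u[0],0])
for i in(-.02,.02):
  for j in(-.018,.018): print(proj(d,np.array([.476,-.346,.09])+u*i+v*j).round())
E
```

```text
7.38 [ 0.4043 -0.3227  0.1215] z [ 0.665 -0.215 -0.715] F [-0.5 -0.1 -0.7] op 0.853 gf 0.0 q [-60.3, -27.7, 142.3, 47.3, 39.9, 17.7]
shift cm [0.84, -0.01, -0.31] turn [-0.05, 0.63, -0.45]
[[-0.31352526 -0.94956532 -0.00525398 -0.17957799]
 [-0.82632316  0.27555119 -0.49118385  0.51043034]
 [ 0.46785889 -0.14965706 -0.87104008  0.05232188]
 [ 0.          0.          0.          1.        ]]
[298. 204.]
[249. 204.]
[296. 161.]
[251. 161.]
```

View pics/w2.png

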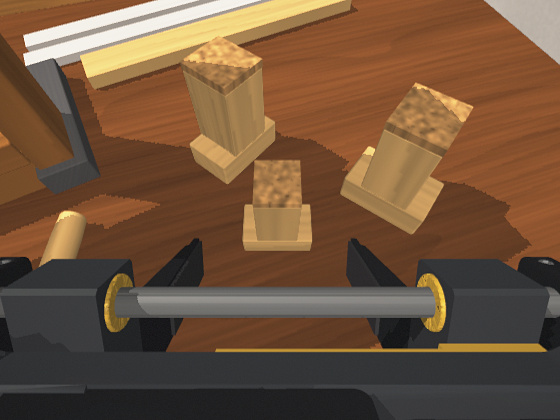

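The wrist view shows the small block square to the tool, top corners (254,160), (300,160), (302,207), (253,208). That is about 3 mm right of the prediction.

```bash
python3 - <<'E'
from h import *
R=tool(-18,45);G=np.array([.475,-.349,.058]);go(G-.06*R[:,2],R,True);go(G,R,True)
E
```

```text
shift cm [0.69, 0.41, 5.79] turn [-0.07, 0.48, -0.29]
shift cm [0.74, 0.42, 11.79] turn [-0.07, 0.48, -0.29]
```

Call:
drive_tool:
  commands:
    - [[0.7,0.4,0],[0,0.5,-0.3],0.7]
    - [[0.7,0.4,3],[0,0.5,-0.3],0.7]
    - [[0.7,0.4,5],[0,0.5,-0.3],0.7]
    - [[0.7,0.4,7],[0,0.5,-0.3],0.7]
    - [[0.7,0.4,9],[0,0.5,-0.3],0.7]
    - [[0.7,0.4,10.5],[0,0.5,-0.3],0.7]
    - [[0.7,0.4,11.8],[0,0.5,-0.3],0.7]
    - [[0.7,0.4,11.8],[0,0.5,-0.3],0.7]
    - [[0.7,0.4,11.8],[0,0.5,-0.3],0.7]

```text
time: 8.18
ee_pos: [0.4904, -0.3525, 0.0495]
tool_rot: [[0.67, -0.303, 0.677], [-0.21, -0.953, -0.219], [0.712, 0.005, -0.702]]
wrist_force: [-0.7, -0.8, -0.3]
opening: 0.847
gripper_force: 0.0
```

```bash
python3 - <<'E'
from h import *
st()
R=tool(-18,45);G=np.array([.475,-.349,.058]);go(G,R,True)
E
```

```text
8.18 [ 0.4904 -0.3525  0.0495] z [ 0.677 -0.219 -0.702] F [-0.7 -0.8 -0.3] op 0.847 gf 0.0 q [-52.1, -5.4, 134.4, 66.4, 25.9, 0.1]
shift cm [-0.51, 0.14, 0.17] turn [-0.07, -0.39, 0.43]
```

Call:
drive_tool:
  commands:
    - [[-0.4,0.1,0.2],[0,0,0],0.7]
    - [[-0.4,0.1,0.2],[0,0,0],-1]
    - [[-0.4,0.1,0.2],[0,0,0],-1]
    - [[-0.4,0.1,0.2],[0,0,0],-1]
    - [[-0.4,0.1,0.2],[0,0,0],-1]
    - [[-0.4,0.1,0.2],[0,0,0],-1]
    - [[-0.4,0.1,0.2],[0,0,0],-1]
    - [[-0.4,0.1,0.2],[0,0,0],-1]
    - [[-0.4,0.1,0.2],[0,0,0],-1]
    - [[-0.4,0.1,0.2],[0,0,0],-1]
    - [[-0.4,0.1,0.2],[0,0,0],-1]
    - [[-0.4,0.1,0.2],[0,0,0],-1]
  newtons: 25

```text
time: 9.18
ee_pos: [0.4874, -0.3536, 0.0439]
tool_rot: [[0.671, -0.305, 0.676], [-0.213, -0.952, -0.219], [0.711, 0.003, -0.703]]
wrist_force: [-2.3, 2.7, 2.3]
opening: 0.376
gripper_force: 25.0
```

```bash
python3 - <<'E'
from h import *
st()
E
```

```text
9.18 [ 0.4874 -0.3536  0.0439] z [ 0.676 -0.219 -0.703] F [-2.3  2.7  2.3] op 0.376 gf 25.0 q [-52.5, -4.8, 134.6, 67.5, 25.9, -1.4]
```

The block is held. Before carrying it I refine the window's x by triangulation and read the sash height.

```bash
python3 - <<'E'
from h import *
S=load("side0");C=load("scene0");W=load("wrist1")
L={"f+":((137.1,172.5),(394.5,33.6)),"f-":((343.3,49.2),(252.7,130)),"b+":((114.2,136.7),(420.5,50)),"b-":((319.6,19.2),(279.1,153.6))}
P={k:tri(S,a,C,b) for k,(a,b) in L.items()}
for k,(X,e) in P.items():print(k,X.round(4),round(e,4))
X={k:v[0][:2] for k,v in P.items()};y=X["f+"]-X["f-"]+X["b+"]-X["b-"];a=np.arctan2(-y[0],y[1]);c=sum(X.values())/4
n=np.array([np.cos(a),np.sin(a)]);print("yaw",np.degrees(a),"o",c-n*.0075)
print("bar bottom",tri(S,(262,205.4),W,(271.5,236)))
print("bar top",tri(S,(257.5,193.3),W,(272,174)))
E
```

```text
f+ [0.5358 0.2216 0.556 ] 0.0036
f- [ 0.6103 -0.1699  0.5597] 0.0009
b+ [0.6072 0.2351 0.5582] 0.0012
b- [ 0.6829 -0.1577  0.5584] 0.0011
yaw 10.837988405333014 o [0.60168961 0.03086647]
bar bottom (array([0.56138061, 0.02261547, 0.09925686]), np.float64(0.002274136409306651))
bar top (array([0.55926189, 0.02569839, 0.20537038]), np.float64(0.011597031368444621))
```

Call:
drive_tool:
  commands:
    - [[0.35,0,-0.35],[0,0,0],-1]
    - [[1.4,0,-1.4],[0,0,0],-1]
    - [[2.8,0,-2.8],[0,0,0],-1]
    - [[5,0,-5],[0,0,0],-1]
    - [[7,0,-7],[0,0,0],-1]
    - [[9,0,-9],[0,0,0],-1]
    - [[10.5,0,-10.5],[0,0,0],-1]
    - [[10.5,0,-10.5],[0,0,0],-1]
    - [[10.5,0,-10.5],[0,0,0],-1]

```text
time: 9.93
ee_pos: [0.4869, -0.3534, 0.1931]
tool_rot: [[0.67, -0.305, 0.677], [-0.211, -0.952, -0.221], [0.712, 0.005, -0.702]]
wrist_force: [-0.5, -0.2, -2.7]
opening: 0.377
gripper_force: 25.0
```

```bash
cat >> h.py <<'E'
YAW=10.9;O=np.array([.6015,.031])
def win(x,y,z):
    a=np.radians(YAW);return np.r_[O+np.array([[np.cos(a),-np.sin(a)],[np.sin(a),np.cos(a)]])@[x,y],z]
E
python3 - <<'E'
from h import *
s=bot.state();r=np.array(s['tool_rot']);Z=Ro.from_euler('z',YAW+18.1,degrees=True).as_matrix()
st();print(np.degrees(np.arctan2(-r[0,1],-r[1,1]))*-1)
R=tool(YAW,45)
go(win(-.15,-.05,.10+.057),R,True)
E
```

```text
9.93 [ 0.4869 -0.3534  0.1931] z [ 0.677 -0.221 -0.702] F [-0.5 -0.2 -2.7] op 0.377 gf 25.0 q [-52.5, -20.2, 130.2, 41.2, 37.6, 29.1]
-17.78101670466957
shift cm [-10.73, -29.18, -4.05] turn [20.56, -0.29, -20.0]
```

Call:
drive_tool:
  commands:
    - [[-2,-5,-1],[3,0,-3],-1]
    - [[-4,-9,-2],[7,0,-7],-1]
    - [[-5,-13,-2],[10,0,-10],-1]
    - [[-7,-18,-3],[14,0,-14],-1]
    - [[-8,-22,-3],[17,0,-17],-1]
    - [[-10,-26,-4],[20,0,-19],-1]
    - [[-10.7,-29.2,-4],[20.6,0,-20],-1]
    - [[-10.7,-29.2,-4],[20.6,0,-20],-1]
    - [[-10.7,-29.2,-4],[20.6,0,-20],-1]
    - [[-10.7,-29.2,-4],[20.6,0,-20],-1]
    - [[-10.7,-29.2,-4],[20.6,0,-20],-1]

```text
time: 10.85
ee_pos: [0.4766, -0.0434, 0.1415]
tool_rot: [[0.693, 0.189, 0.696], [0.132, -0.982, 0.136], [0.709, -0.003, -0.706]]
wrist_force: [0.2, -0.3, -1.9]
opening: 0.376
gripper_force: 25.0
```

```bash
python3 - <<'E'
from h import *
st();R=tool(YAW,45.3);go(win(-.15,-.05,.157),R,True);go(win(0,-.05,.157),R,True)
d=bot.snapshot("wrist");cv2.imwrite("pics/w3.png",d["img"][:,:,::-1])
E
```

```text
10.85 [ 0.4766 -0.0434  0.1415] z [ 0.696  0.136 -0.706] F [ 0.2 -0.3 -1.9] op 0.376 gf 25.0 q [-27.7, -40.4, 147.4, 40.9, 42.7, 28.2]
shift cm [0.17, 0.05, -0.16] turn [-0.12, 0.17, -0.1]
shift cm [10.75, 0.06, 10.47] turn [-0.12, 0.17, -0.1]
```

View pics/w3.png

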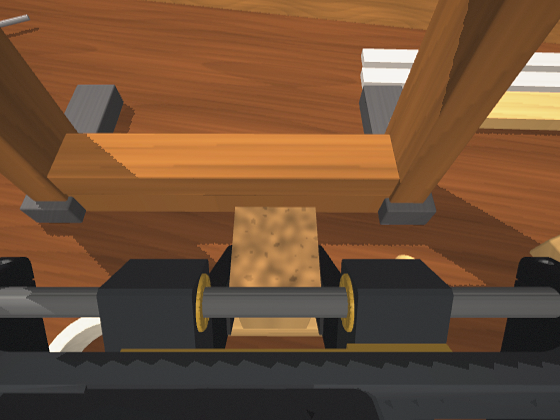

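The wrist view shows the block held square, with the far edge of its top at row 207, columns 234 to 316. The sill's front edge is at row 178 and its back edge at row 134. I check both.

```bash
python3 - <<'E'
from h import *
d=bot.snapshot("wrist");a=np.radians(YAW);R2=np.array([[np.cos(a),-np.sin(a)],[np.sin(a),np.cos(a)]])
w=lambda p,z:(R2.T@(onz(d,p,z)[:2]-O)).round(4)
for z in(.045,.0575,.07):print(z,w((226,178.5),z),w((226,134),z),"ends",w((55,179),z),w((397,178),z))
z=bot.state()['ee_pos'][2]-.0439+.09
print("prop top far edge",z,w((234,207),z),w((316,207),z),"near?",w((230,285),z))
E
```

```text
0.045 [-0.0096 -0.0017] [0.0512 0.0028] ends [-0.0099  0.1724] [-0.0093 -0.1758]
0.0575 [-0.0187 -0.004 ] [0.0393 0.0003] ends [-0.019  0.162] [-0.0184 -0.17  ]
0.07 [-0.0278 -0.0063] [ 0.0274 -0.0022] ends [-0.028   0.1517] [-0.0275 -0.1643]
prop top far edge 0.18880945513965858 [-0.1297 -0.033 ] [-0.1298 -0.07  ] near? [-0.1657 -0.0336]
```

The block centre is at window x = -0.150 as intended, and the sill top is about 0.067–0.070. I move it in.

Call:
drive_tool:
  commands:
    - [[1.5,0,1.5],[0,0,0],-1]
    - [[3,0,3],[0,0,0],-1]
    - [[4.5,0,4.4],[0,0,0],-1]
    - [[6,0,5.8],[0,0,0],-1]
    - [[7.5,0,7.3],[0,0,0],-1]
    - [[9,0,8.8],[0,0,0],-1]
    - [[10,0,9.7],[0,0,0],-1]
    - [[10.75,0.05,10.5],[-0.1,0.2,-0.1],-1]
    - [[10.75,0.05,10.5],[-0.1,0.2,-0.1],-1]
    - [[10.75,0.05,10.5],[-0.1,0.2,-0.1],-1]

```text
time: 11.78
ee_pos: [0.625, -0.0168, 0.1452]
tool_rot: [[0.69, 0.188, 0.699], [0.132, -0.982, 0.133], [0.712, 0.0, -0.702]]
wrist_force: [-1.1, -0.1, -1.9]
opening: 0.379
gripper_force: 25.0
```

```bash
python3 - <<'E'
from h import *
st();R=tool(YAW,45.3);go(win(0,-.05,.137),R,True)
E
```

```text
11.78 [ 0.625  -0.0168  0.1452] z [ 0.699  0.133 -0.702] F [-1.1 -0.1 -1.9] op 0.379 gf 25.0 q [-14.8, -13.9, 130.4, 42.0, 27.4, 32.7]
shift cm [-1.58, -0.14, 1.45] turn [0.07, -0.09, -0.03]
```

Call:
drive_tool:
  commands:
    - [[-0.7,-0.1,0.7],[0,0,0],-1]
    - [[-1.4,-0.1,1.4],[0,0,0],-1]
    - [[-1.75,-0.1,1.75],[0,0,0],-1]
    - [[-1.75,-0.1,1.75],[0,0,0],-1]
    - [[-1.75,-0.1,1.75],[0,0,0],-1]

```text
time: 12.2
ee_pos: [0.6244, -0.0151, 0.1208]
tool_rot: [[0.689, 0.188, 0.7], [0.133, -0.982, 0.134], [0.712, 0.001, -0.702]]
wrist_force: [0.1, 0.2, -1.8]
opening: 0.378
gripper_force: 25.0
```

Call:
drive_tool:
  commands:
    - [[-0.1,0,0.1],[0,0,0],-1]
    - [[-0.2,0,0.2],[0,0,0],-1]
    - [[-0.3,0,0.3],[0,0,0],-1]
    - [[-0.3,0,0.3],[0,0,0],-1]

```text
time: 12.53
ee_pos: [0.6249, -0.0146, 0.117]
tool_rot: [[0.688, 0.189, 0.7], [0.134, -0.982, 0.134], [0.713, 0.001, -0.701]]
wrist_force: [-0.2, -0.3, -1.7]
opening: 0.377
gripper_force: 25.0
```

Call:
drive_tool:
  commands:
    - [[-0.1,0,0.1],[0,0,0],-1]
    - [[-0.2,0,0.2],[0,0,0],-1]
    - [[-0.2,0,0.2],[0,0,0],-1]

```text
time: 12.78
ee_pos: [0.6248, -0.0145, 0.1137]
tool_rot: [[0.689, 0.189, 0.7], [0.133, -0.982, 0.134], [0.713, 0.001, -0.702]]
wrist_force: [-0.0, -0.4, -2.1]
opening: 0.381
gripper_force: 25.0
```

Call:
drive_tool:
  commands:
    - [[-0.1,0,0.1],[0,0,0],-1]
    - [[-0.1,0,0.1],[0,0,0],-1]
    - [[-0.1,0,0.1],[0,0,0],-1]

```text
time: 13.03
ee_pos: [0.6252, -0.0146, 0.1129]
tool_rot: [[0.688, 0.189, 0.7], [0.134, -0.982, 0.134], [0.713, 0.001, -0.701]]
wrist_force: [0.3, 0.4, -2.0]
opening: 0.38
gripper_force: 25.0
```

Call:
drive_tool:
  commands:
    - [[-0.1,0,0.1],[0,0,0],-1]
    - [[-0.1,0,0.1],[0,0,0],-1]
    - [[-0.1,0,0.1],[0,0,0],-1]

```text
time: 13.28
ee_pos: [0.6258, -0.0146, 0.1128]
tool_rot: [[0.687, 0.189, 0.702], [0.133, -0.982, 0.134], [0.714, 0.001, -0.7]]
wrist_force: [-2.6, 1.7, 5.1]
opening: 0.379
gripper_force: 25.0
```

Call:
drive_tool:
  commands:
    - [[-0.1,0,0.1],[0,0,0],-1]
    - [[-0.1,0,0.1],[0,0,0],-1]
    - [[-0.1,0,0.1],[0,0,0],-1]

```text
time: 13.53
ee_pos: [0.6266, -0.0145, 0.1128]
tool_rot: [[0.686, 0.189, 0.703], [0.133, -0.982, 0.135], [0.716, 0.001, -0.698]]
wrist_force: [-6.2, 1.4, 10.1]
opening: 0.379
gripper_force: 25.0
```

Call:
drive_tool:
  commands:
    - [[0.15,0,-0.15],[0,0,0],-1]
    - [[0.15,0,-0.15],[0,0,0],0.3]
    - [[0.15,0,-0.15],[0,0,0],0.3]
    - [[0.15,0,-0.15],[0,0,0],0.3]
    - [[0.15,0,-0.15],[0,0,0],0.3]
    - [[0.15,0,-0.15],[0,0,0],0.3]
    - [[0.15,0,-0.15],[0,0,0],0.3]
    - [[0.15,0,-1.5],[0,0,0],0.3]
    - [[0.15,0,-4],[0,0,0],0.3]
    - [[0.15,0,-7],[0,0,0],0.3]
    - [[0.15,0,-10],[0,0,0],0.3]
    - [[0.15,0,-12],[0,0,0],0.3]

```text
time: 14.53
ee_pos: [0.5413, -0.0308, 0.1969]
tool_rot: [[0.687, 0.189, 0.701], [0.134, -0.982, 0.133], [0.714, 0.002, -0.7]]
wrist_force: [0.2, -0.4, -0.7]
opening: 0.651
gripper_force: 0.0
```

```bash
python3 - <<'E'
from h import *
st()
a=bot.snapshot("wrist")["img"];b=bot.snapshot("scene");S=bot.snapshot("side")
np.savez("side2.npz",**S)
k=cv2.resize(b["img"][100:310,230:430],None,fx=1.4,fy=1.4)
cv2.imwrite("pics/p4.png",np.hstack([cv2.resize(a[:400],(420,300)),cv2.resize(k,(280,300))])[:,:,::-1])
E
```

```text
14.53 [ 0.5413 -0.0308  0.1969] z [ 0.701  0.133 -0.7  ] F [ 0.2 -0.4 -0.7] op 0.651 gf 0.0 q [-20.7, -32.0, 137.6, 36.1, 39.3, 37.2]
```

View pics/p4.png

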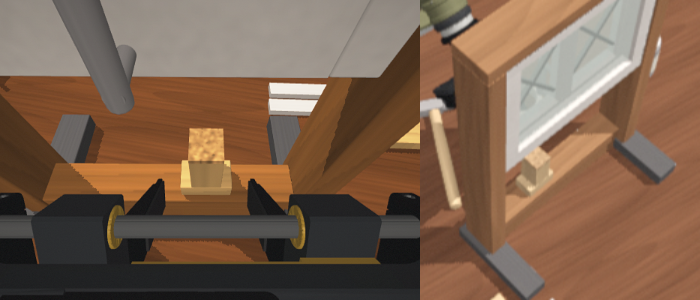

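The block stands upright on the sill under the raised sash in both views: wrist at (206,160), rear at (537,172). Next I regrasp the handle.

```bash
python3 - <<'E'
from h import *
R=tool(YAW,45);go(np.array([.470,-.044,.268]),R);go(np.array([.4992,.011,.3675]),R)
E
```

```text
shift cm [-0.08, -0.08, -10.21] turn [0.18, -0.69, 0.1]
shift cm [9.78, -4.9, -14.38] turn [0.18, -0.69, 0.1]
```

Call:
drive_tool:
  commands:
    - [[0,0,-3],[0,0,0],0.3]
    - [[0,0,-6.5],[0,0,0],0.3]
    - [[0,0,-10],[0,0,0],0.5]
    - [[2,-1,-11],[0,-0.3,0],1]
    - [[5,-2.5,-12],[0,-0.7,0],1]
    - [[8,-4,-13.5],[0,-0.7,0],1]
    - [[9.8,-4.9,-14.4],[0,-0.7,0],1]
    - [[9.8,-4.9,-14.4],[0,-0.7,0],1]
    - [[9.8,-4.9,-14.4],[0,-0.7,0],1]
    - [[9.8,-4.9,-14.4],[0,-0.7,0],1]

```text
time: 15.52
ee_pos: [0.4994, 0.0115, 0.3627]
tool_rot: [[0.7, 0.19, 0.688], [0.135, -0.982, 0.134], [0.701, -0.001, -0.713]]
wrist_force: [-1.2, -0.7, -0.3]
opening: 0.998
gripper_force: 0.0
```

```bash
python3 - <<'E'
from h import *
st();go(np.array([.5697,.0240,.2929]),tool(YAW,45))
E
```

```text
15.52 [0.4994 0.0115 0.3627] z [ 0.688  0.134 -0.713] F [-1.2 -0.7 -0.3] op 0.998 gf 0.0 q [-15.6, -44.9, 128.4, 21.9, 57.2, 58.1]
shift cm [0.2, 0.11, 9.98] turn [-0.07, 0.48, 0.01]
```

Call:
drive_tool:
  commands:
    - [[0.2,0.1,3],[0,0.4,0],1]
    - [[0.2,0.1,6],[0,0.4,0],1]
    - [[0.2,0.1,8.5],[0,0.4,0],1]
    - [[0.2,0.1,10],[0,0.4,0],1]
    - [[0.2,0.1,10],[0,0.4,0],1]
    - [[0.2,0.1,10],[0,0.4,0],-1]
    - [[0.2,0.1,10],[0,0.4,0],-1]
    - [[0.2,0.1,10],[0,0.4,0],-1]
    - [[0.2,0.1,10],[0,0.4,0],-1]
    - [[0.2,0.1,10],[0,0.4,0],-1]
    - [[0.2,0.1,10],[0,0.4,0],-1]
    - [[0.2,0.1,10],[0,0.4,0],-1]
  newtons: 60

```text
time: 16.52
ee_pos: [0.5701, 0.0238, 0.297]
tool_rot: [[0.691, 0.189, 0.697], [0.134, -0.982, 0.133], [0.71, 0.002, -0.704]]
wrist_force: [-0.2, -0.4, -0.3]
opening: 0.57
gripper_force: 0.0
```

Call:
drive_tool:
  commands:
    - [[0,0,0],[0,0,0],-1]
    - [[0,0,0],[0,0,0],-1]
    - [[0,0,0],[0,0,0],-1]
    - [[0,0,0],[0,0,0],-1]
    - [[0,0,0],[0,0,0],-1]
    - [[0,0,0],[0,0,0],-1]
    - [[0,0,0],[0,0,0],-1]
    - [[0,0,0],[0,0,0],-1]
    - [[0,0,0],[0,0,0],-1]

```text
time: 17.27
ee_pos: [0.5702, 0.024, 0.2963]
tool_rot: [[0.692, 0.189, 0.696], [0.134, -0.982, 0.134], [0.709, 0.001, -0.705]]
wrist_force: [-0.1, 1.3, -0.7]
opening: 0.156
gripper_force: 60.0
```

Call:
drive_tool:
  commands:
    - [[-0.3,0,0.3],[0,0,0],-1]
    - [[-0.8,0,0.8],[0,0,0],-1]
    - [[-1.3,0,1.3],[0,0,0],-1]
    - [[-1.8,0,1.8],[0,0,0],-1]
    - [[-2.3,0,2.3],[0,0,0],-1]
    - [[-2.8,0,2.8],[0,0,0],-1]
    - [[-3.3,0,3.3],[0,0,0],-1]
    - [[-3.8,0,3.8],[0,0,0],-1]
    - [[-4.3,0,4.3],[0,0,0],-1]
    - [[-4.6,0,4.6],[0,0,0],-1]
    - [[-4.8,0,4.8],[0,0,0],-1]
    - [[-4.8,0,4.8],[0,0,0],-1]

```text
time: 18.27
ee_pos: [0.5702, 0.024, 0.2279]
tool_rot: [[0.693, 0.189, 0.696], [0.134, -0.982, 0.134], [0.709, 0.001, -0.706]]
wrist_force: [0.3, 1.6, -0.5]
opening: 0.157
gripper_force: 60.0
```

Call:
drive_tool:
  commands:
    - [[-0.1,0,0.1],[0,0,0],-1]
    - [[-0.2,0,0.2],[0,0,0],-1]
    - [[-0.3,0,0.3],[0,0,0],-1]
    - [[-0.3,0,0.3],[0,0,0],-1]

```text
time: 18.6
ee_pos: [0.5702, 0.0241, 0.2242]
tool_rot: [[0.692, 0.19, 0.696], [0.135, -0.982, 0.134], [0.709, 0.001, -0.705]]
wrist_force: [-4.1, 0.3, 2.9]
opening: 0.162
gripper_force: 60.0
```

Call:
drive_tool:
  commands:
    - [[-0.1,0,0.1],[0,0,0],-1]
    - [[-0.2,0,0.2],[0,0,0],-1]
    - [[-0.3,0,0.3],[0,0,0],-1]
    - [[-0.3,0,0.3],[0,0,0],-1]

```text
time: 18.93
ee_pos: [0.5702, 0.024, 0.22]
tool_rot: [[0.692, 0.19, 0.696], [0.135, -0.982, 0.134], [0.709, 0.001, -0.705]]
wrist_force: [-5.4, 1.1, 1.4]
opening: 0.159
gripper_force: 60.0
```

Call:
drive_tool:
  commands:
    - [[-0.1,0,0.1],[0,0,0],-1]
    - [[-0.2,0,0.2],[0,0,0],-1]
    - [[-0.3,0,0.3],[0,0,0],-1]
    - [[-0.3,0,0.3],[0,0,0],-1]

```text
time: 19.27
ee_pos: [0.5702, 0.0241, 0.2157]
tool_rot: [[0.692, 0.19, 0.696], [0.135, -0.982, 0.134], [0.709, 0.001, -0.705]]
wrist_force: [-5.5, 1.1, 3.1]
opening: 0.155
gripper_force: 60.0
```

Call:
drive_tool:
  commands:
    - [[-0.1,0,0.1],[0,0,0],-1]
    - [[-0.2,0,0.2],[0,0,0],-1]
    - [[-0.2,0,0.2],[0,0,0],-1]

```text
time: 19.52
ee_pos: [0.5702, 0.0241, 0.2129]
tool_rot: [[0.693, 0.19, 0.696], [0.135, -0.982, 0.134], [0.709, 0.001, -0.705]]
wrist_force: [-5.0, 0.9, 1.8]
opening: 0.159
gripper_force: 60.0
```

Call:
drive_tool:
  commands:
    - [[-0.1,0,0.1],[0,0,0],-1]
    - [[-0.2,0,0.2],[0,0,0],-1]
    - [[-0.2,0,0.2],[0,0,0],-1]

```text
time: 19.77
ee_pos: [0.5702, 0.024, 0.21]
tool_rot: [[0.693, 0.19, 0.696], [0.135, -0.982, 0.134], [0.709, 0.001, -0.705]]
wrist_force: [-5.5, 0.6, 2.7]
opening: 0.156
gripper_force: 60.0
```

Call:
drive_tool:
  commands:
    - [[-0.1,0,0.1],[0,0,0],-1]
    - [[-0.2,0,0.2],[0,0,0],-1]
    - [[-0.2,0,0.2],[0,0,0],-1]

```text
time: 20.02
ee_pos: [0.5702, 0.0241, 0.2072]
tool_rot: [[0.693, 0.19, 0.696], [0.135, -0.982, 0.134], [0.709, 0.001, -0.706]]
wrist_force: [-5.7, 0.6, 2.9]
opening: 0.159
gripper_force: 60.0
```

Call:
drive_tool:
  commands:
    - [[-0.1,0,0.1],[0,0,0],-1]
    - [[-0.15,0,0.15],[0,0,0],-1]
    - [[-0.15,0,0.15],[0,0,0],-1]

```text
time: 20.27
ee_pos: [0.5702, 0.024, 0.2051]
tool_rot: [[0.693, 0.19, 0.696], [0.135, -0.982, 0.134], [0.709, 0.001, -0.706]]
wrist_force: [-5.8, 1.4, 3.4]
opening: 0.159
gripper_force: 60.0
```

Call:
drive_tool:
  commands:
    - [[-0.1,0,0.1],[0,0,0],-1]
    - [[-0.15,0,0.15],[0,0,0],-1]
    - [[-0.15,0,0.15],[0,0,0],-1]

```text
time: 20.52
ee_pos: [0.5702, 0.0241, 0.203]
tool_rot: [[0.693, 0.19, 0.696], [0.135, -0.982, 0.134], [0.709, 0.001, -0.706]]
wrist_force: [-6.5, 0.7, 3.5]
opening: 0.156
gripper_force: 60.0
```

Call:
drive_tool:
  commands:
    - [[-0.1,0,0.1],[0,0,0],-1]
    - [[-0.15,0,0.15],[0,0,0],-1]
    - [[-0.15,0,0.15],[0,0,0],-1]

```text
time: 20.77
ee_pos: [0.5702, 0.0241, 0.2008]
tool_rot: [[0.693, 0.19, 0.696], [0.135, -0.982, 0.134], [0.709, 0.001, -0.706]]
wrist_force: [-6.2, 0.6, 3.5]
opening: 0.16
gripper_force: 60.0
```

Call:
drive_tool:
  commands:
    - [[-0.1,0,0.1],[0,0,0],-1]
    - [[-0.15,0,0.15],[0,0,0],-1]
    - [[-0.15,0,0.15],[0,0,0],-1]

```text
time: 21.02
ee_pos: [0.5702, 0.0241, 0.1998]
tool_rot: [[0.692, 0.191, 0.696], [0.135, -0.982, 0.134], [0.709, 0.001, -0.705]]
wrist_force: [-16.2, -0.4, 9.4]
opening: 0.155
gripper_force: 60.0
```

Call:
drive_tool:
  commands:
    - [[-0.1,0,0.1],[0,0,0],-1]
    - [[-0.15,0,0.15],[0,0,0],-1]
    - [[-0.15,0,0.15],[0,0,0],-1]

```text
time: 21.27
ee_pos: [0.5703, 0.0241, 0.1997]
tool_rot: [[0.691, 0.192, 0.697], [0.136, -0.981, 0.135], [0.71, 0.002, -0.704]]
wrist_force: [-35.2, -3.1, 21.9]
opening: 0.16
gripper_force: 60.0
```

```bash
python3 - <<'E'
from h import *
st()
e=bot.snapshot("scene");cv2.imwrite("pics/s5.png",cv2.resize(e["img"][130:310,250:400,::-1],None,fx=3.3,fy=3.3,interpolation=cv2.INTER_CUBIC))
E
```

```text
21.27 [0.5703 0.0241 0.1997] z [ 0.697  0.135 -0.704] F [-35.2  -3.1  21.9] op 0.16 gf 60.0 q [-10.8, -27.9, 134.7, 28.5, 33.4, 49.8]
```

View pics/s5.png

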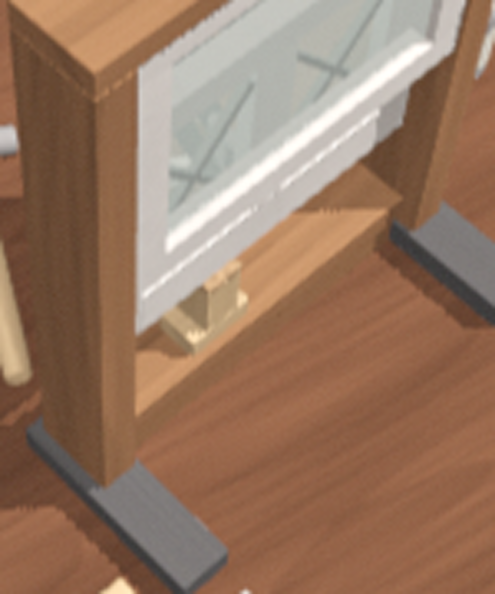

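The sash bears on the block in the rear view (block at (215,300), upright) and the wrist force has jumped. I release and back away.

Call:
drive_tool:
  commands:
    - [[0,0,0],[0,0,0],1]
    - [[0,0,0],[0,0,0],1]
    - [[0,0,0],[0,0,0],1]
    - [[0,0,0],[0,0,0],1]
    - [[0,0,0],[0,0,0],1]
    - [[0,0,0],[0,0,0],1]
    - [[0,0,0],[0,0,0],1]
    - [[0,0,-2],[0,0,0],1]
    - [[0,0,-5],[0,0,0],1]
    - [[0,0,-8],[0,0,0],1]
    - [[0,0,-11],[0,0,0],1]
    - [[0,0,-11],[0,0,0],1]

```text
time: 22.32
ee_pos: [0.494, 0.0083, 0.2814]
tool_rot: [[0.684, 0.188, 0.705], [0.135, -0.982, 0.13], [0.716, 0.006, -0.698]]
wrist_force: [0.2, -0.4, 1.5]
opening: 0.943
gripper_force: 0.0
```

```bash
python3 - <<'E'
from h import *
st()
e=bot.snapshot("scene");cv2.imwrite("pics/s6.png",cv2.resize(e["img"][130:310,250:400,::-1],None,fx=3.3,fy=3.3,interpolation=cv2.INTER_CUBIC))
a=cv2.imread("pics/s5.png").astype(int);b=cv2.imread("pics/s6.png").astype(int)
print(abs(a-b)[180:400,140:420].mean(),abs(a-b)[180:400,140:420].max())
E
```

```text
22.32 [0.494  0.0083 0.2814] z [ 0.705  0.13  -0.698] F [ 0.2 -0.4  1.5] op 0.943 gf 0.0 q [-16.6, -46.5, 137.1, 25.3, 49.7, 52.9]
0.9981006493506493 17
```

```bash
python3 -c "
from bench import bot
print(bot.hand_in())"
```

```text
the job is handed in; nothing more can be done
None
```

I raised the sash, stood the small block upright on the sill, lowered the sash until it bore on the block, backed the arm away and handed in at about 22 s; no verdict came back, and I couldn't measure the sash-on-block force after letting go.

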